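# Lock a dish carrier into the colony imager

## Task

Holding the carrier by its grey grip, slide the loaded dish carrier tail-out through the front gap of the low colony imager and press it back against the spring ejector, then, still pressed back, move it sideways as far as it goes behind the hidden catch and let the ejector bring it forward onto the catch, so that it stays locked when you let go. One of the two sides, left or right, is closed by a block inside: feel which is free. Keep the dish in its carrier and do not touch it, and leave the white sample cup next to the imager where it stands.

Things in the scene. Friction and masses are not known exactly. Their poses are not given: they have to be found in the camera images.
- carrier: Loose aluminium dish carrier, about 0.15 kg, flat on the bench at first. Origin: centre of the underside of its 70 x 70 mm plate, 8 mm thick, corners rounded 7.5 mm, with a stud at each corner (top 14 mm above the underside) that keeps the dish in place. +x: the nose, goes in first. A tail 16 mm wide, 8 mm thick runs from the plate to x = -152 mm and carries the grip.
- carrier_grip (a point): Middle of the top edge of the carrier's grey upright grip, at x = -130 mm, y = 0, 50 mm above the carrier's underside. The grip is 12 mm thick (along the carrier's y), 40 mm long (along its x) and stands from 8 to 50 mm above the underside, with 42 mm of flat side to hold. Axes as the carrier's.
- dish: Small clear petri dish with lid, loose, 62 mm across, 14 mm high, 20 g, standing between the four studs of the carrier (its underside 8 mm above the carrier's). Origin: centre of its underside.
- imager: Low white box, fixed, 150 mm wide, 132 mm deep, flat top 72.5 mm above the bench; round camera head on top (60 mm wide, 92 mm behind the front, to 147 mm high). Origin: bench level, middle of the front face; +x runs in under the roof, +y to the box's left (seen from the robot). Floor 5 mm, roof underside 42.5 mm above the bench. Front gap 82 mm wide, centred on y = 0.
- imager_gap (a point): Middle of the front gap at floor height (5 mm up); axes as the imager's. Behind it, hidden: a fixed catch on either side, 76 mm passage between, centred on y = 0. Their back faces lie 14 to 32 mm behind the front, differently each time. Behind them the 70 mm plate can move 27 mm sideways from the middle to a wall (the tail still passes the gap), but on one side a block stops it after about 5 mm.
- ejector (a joint): Spring-loaded full-width pusher at the back of the hidden space, sliding along the imager's x: 0 = out, at rest; 0.016 m = in, at its hard stop. It meets the nose 8 mm before the plate's tail-side edge clears the catches, so a carrier locked on a catch holds it at 0.008. Spring force 2 N at 0, 4 N at 0.008, 6 N at 0.016; sliding friction of the carrier comes on top.
- sample_cup: White screw-lid sample cup, loose bystander, 51 mm across, 64 mm high, standing on the bench to the left of the imager. Origin: centre of its underside.
Not all that is in view belongs to the job. What is shaped like the dish but green or orange is not meant.

How it is judged:
By the outcome, as a careful person would: the job done as asked, in the order asked, and still so for the second after the job is handed in, with the robot touching nothing.
It also fails if it takes over 72 s, if anything falls off the work surface, if the arm or the gripper's body presses on something with over 40 N, if the wrist force passes 120 N, or if a joint passes its speed limit or range.

## Robot

A 6-joint arm with a two-finger parallel gripper is mounted at the origin on a cart in front of the work surface, level with it; the furniture and walls round the work are solid. World frame = base frame: x ahead of the robot, y to its left, z up, the work surface at z = 0. Lengths are in m, angles in rad, forces in N, time in s.
With the tool pointing down it reaches from about 0.3 to 0.875 m from the base axis. Payload 6.4 kg.
Tool frame: the origin (TCP) lies midway between the tips of the shut fingers; the grasp point (between the pads) lies 19 mm behind it; z points along the fingers, y is the line along which they close (so a half turn about z gives the same grasp; the last joint's range is limited). The gripper opens to 85 mm and grips with 20 to 120 N. Pads are 22 mm wide; open, the fingers measure 114 mm over their backs; the gripper's body (76 mm by 85 mm) begins 54 mm behind the grasp point. The pads swing forward as they close: fully open they stand 13 mm farther back than shut.
Start: joints at [1.062, 0.181, 1.607, -0, 1.354, -0.206], TCP at [0.171, 0.549, 0.231] pointing down, gripper open.
Joint ranges: [-2.99, 2.99], [-0.89, 2.07], [0.3, 2.58], [-1.14, 4.28], [0, 2.63], [-3.12, 3.12]. Speed limits (rad/s): [2.57, 2.57, 3.01, 3.14, 3.14, 3.14].

## Interface

Orientations are given as a unit quaternion [w, x, y, z].
In Python, from bench import ctrl gives the robot as it stands.
- The arm moves only by the tool drive_tool, never from a script. Its argument "plan" is a list that holds one entry, the list of rows, each a list of 4 numbers: the shift along the tool's x, y, z scaled (see below), then the turn about the tool's z scaled (see below). In form: [[[x, y, z, roll], ...]]. A call has 1 to 12 rows; each row is the pose to reach, as a shift and turn from the pose commanded when the call began, along the tool's axes at that moment, turning the shorter way round; what a row does not reach only later rows make up. The controller multiplies each number of a shift by 400 mm and each number of a turn by 180 degrees. A row lasts 1/12 s, in which the tool goes at most 41.7 mm and 7.16 degrees, less where a joint would pass 70% of its speed; a pose out of reach is approached as far as the arm can. A call with a number of a shift or a turn outside -1 to 1 is refused whole. A call with a gripper value outside its range is refused whole. "jaw" is the closure, from 0 (fully open) to 1 (shut), set as the call begins (left out, the last holds). The fingers move at their own pace and stop on an object; the grip force is fixed at half the most. Time passes only in rows, so rows that repeat a pose let the fingers close. It gives the time, the measured TCP pose, the force, the opening and the grip force at its end, in the units of the state.
- ctrl.get_obs(): the state, without advancing time (a new reading comes with each control period).
- ctrl.camera(name): name is "scene" or "top"; returns (picture, depth): 400x640x3 uint8, red, green, blue; 400x640 float32, m along the optical axis (not along the pixel's ray), 0 where there is no reading.
- ctrl.camera_info(name): a dict with "camera_matrix" (3x3 intrinsics, pixels), "R" (3x3) and "t" (3): a world point X has camera coordinates R X + t. Camera axes: x right, y down, z forward; pixel columns grow to the right and rows downward; lengths in m; the calibration is good to about 2 mm. A picture is of the moment at which its call begins. camera_info takes no time and is no camera call.
- ctrl.hand_in(): hands the job in; it is judged then, once.
The state is a dict: "time_s": time; "q": joint angles; "dq": joint speeds; "joint_efforts": joint torques, N m; "eef_pos": TCP position; "eef_rot": TCP orientation; "wrist_force": force on the tool from outside, world axes, zero at the start; "torque": the same for the moment, N m; "opening": opening from 0.0 (shut) to 1.0 (fully open); "grasp_force": force on a finger pad.
Only numpy, scipy, OpenCV 4.12 (cv2) and the standard library are available. Lean on these libraries where they do the work, as an engineer would, in place of code of your own. Each camera call takes 0.05 s, during which the arm holds its last target. There are 200 camera calls.

## Working session

There is one attempt and no reset: what is moved stays moved. The work goes in short steps, Python scripts to look and compute and a tool call to move; the robot and the scene stay as the last step left them, time stands still between calls to the robot, and variables do not carry over. Pictures are saved under pics/ and viewed, at most 10 in all, crops included, and the job is handed in when it is done.

Besides the shell and the picture viewer there is one more tool, called after "Request:" as name(argument=value, ...) on one line, values as JSON. drive_tool: Moves the arm, as the interface text tells. Its arguments: {"type":"object","properties":{"plan":{"type":"array"},"jaw":{"type":"number"}},"required":["plan"]}

```bash
mkdir -p pics; ls; cat > h.py <<'E'
import numpy as np, cv2
from bench import ctrl
def shot(n):
    im,d=ctrl.camera(n); i=ctrl.camera_info(n)
    return im,d,np.array(i["camera_matrix"]),np.array(i["R"]),np.array(i["t"]).ravel()
def onplane(uv,z,K,R,t):
    uv=np.atleast_2d(uv).astype(float)
    r=(np.linalg.inv(K)@np.c_[uv,np.ones(len(uv))].T); r=R.T@r; c=-R.T@t
    return (c[:,None]+r*((z-c[2])/r[2])).T
def cloud(d,K,R,t):
    v,u=np.mgrid[:d.shape[0],:d.shape[1]]
    p=np.stack([(u-K[0,2])/K[0,0]*d,(v-K[1,2])/K[1,1]*d,d],-1)
    return (p-t)@R
E
python3 - <<'E'
from h import *
for n in("scene","top"):
    im,d,K,R,t=shot(n); cv2.imwrite(f"pics/{n}1.png",im[:,:,::-1]); np.savez(f"pics/{n}1.npz",im=im,d=d,K=K,R=R,t=t); print(n,-R.T@t,K[0,0])
o=ctrl.get_obs(); print({k:np.round(v,3) for k,v in o.items()})
E
```

```text
pics
scene [0.07665661 0.30582084 0.56677857] 498.2807433509104
top [ 0.35363267 -0.28409592  0.90463429] 407.7262241412265
{'time_s': np.float64(0.1), 'q': array([ 1.062,  0.181,  1.608,  0.   ,  1.354, -0.206]), 'dq': array([-0.001, -0.003, -0.003,  0.002,  0.001,  0.   ]), 'joint_efforts': array([ 1.0000e-03, -4.4588e+01, -3.5224e+01, -0.0000e+00,  4.0000e-03,
       -0.0000e+00]), 'eef_pos': array([0.171, 0.548, 0.23 ]), 'eef_rot': array([-0.   ,  0.151,  0.989, -0.001]), 'wrist_force': array([-0.072, -0.431,  0.186]), 'torque': array([-0.006, -0.027, -0.001]), 'grasp_force': np.float64(0.0), 'opening': np.float64(0.996)}
```

View pics/scene1.png

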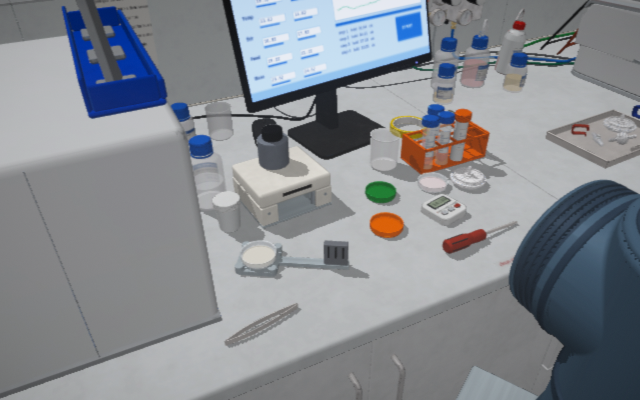

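View pics/top1.png

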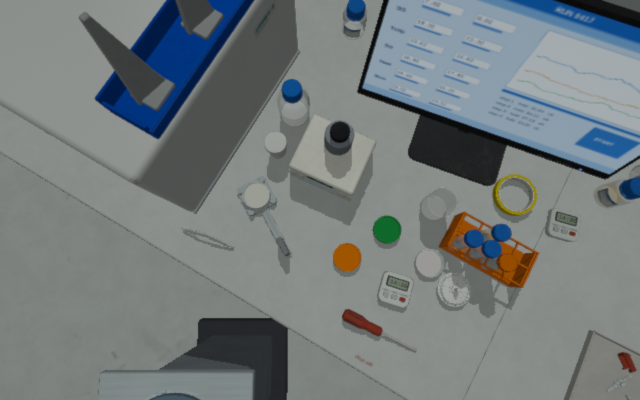

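The scene view shows the carrier with its dish at (258,255), grip at (336,250), imager at (282,185) and cup at (227,212). In the top view the plate is at (257,196), the grip at (285,245), the imager roof at (333,155) and the cup lid at (276,144).

Things that could be mistaken (top view):
- **Dish:** the one on the carrier (257,196), green (386,229), orange (347,257), whitish (428,263), crumpled one (453,288). I choose (257,196), which stands between the studs.
- **Grip:** the grey upright at (285,245). The tweezers (208,240) and screwdriver (362,322) are not it.
- **Cup:** the white lid at (276,144). The beaker (433,206) is not it.

```bash
python3 - <<'E'
from h import *
a=np.load("pics/top1.npz"); b=np.load("pics/scene1.npz")
for n,q in(("top",a),("scene",b)):
    P=cloud(q["d"],q["K"],q["R"],q["t"])
    pts=dict(top=dict(plate=(257,196),grip=(285,245),roof=(320,170),cup=(276,144),bench=(300,220),head=(341,132)),scene=dict(plate=(258,255),grip=(336,245),roof=(270,190),cup=(227,200),bench=(300,300),head=(272,132)))[n]
    for k,(u,v) in pts.items(): print(n,k,P[v,u].round(4))
c1=cv2.resize(a["im"][110:270,210:390],None,fx=4.4,fy=3.7*1.0,interpolation=cv2.INTER_CUBIC)
c1=cv2.resize(a["im"][120:265,220:380],(640,580),interpolation=cv2.INTER_CUBIC)
cv2.imwrite("pics/c1.png",c1[:,:,::-1])
c2=cv2.resize(b["im"][150:290,205:365],(640,560),interpolation=cv2.INTER_CUBIC)
cv2.imwrite("pics/c2.png",c2[:,:,::-1])
E
```

```text
top plate [ 0.5176 -0.1595  0.0229]
top grip [ 0.409  -0.2247  0.0494]
top roof [ 0.5647 -0.2972  0.0714]
top cup [ 0.624  -0.2027  0.0632]
top bench [ 0.4679 -0.2537 -0.001 ]
top head [ 0.6222 -0.337   0.1465]
scene plate [ 0.5135 -0.1488  0.0224]
scene grip [ 0.4034 -0.2151  0.0488]
scene roof [ 0.5681 -0.2537  0.0727]
scene cup [ 0.6223 -0.1984  0.0624]
scene bench [ 0.4102 -0.1234 -0.0009]
scene head [ 0.6133 -0.3235  0.1455]
```

View pics/c1.png

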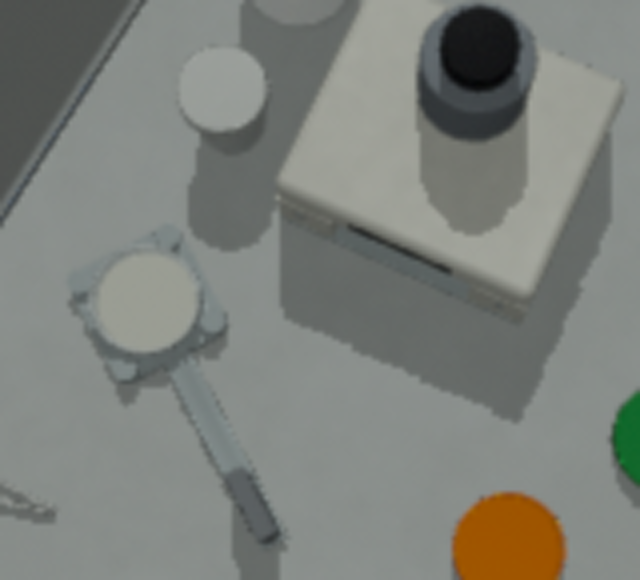

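View pics/c2.png

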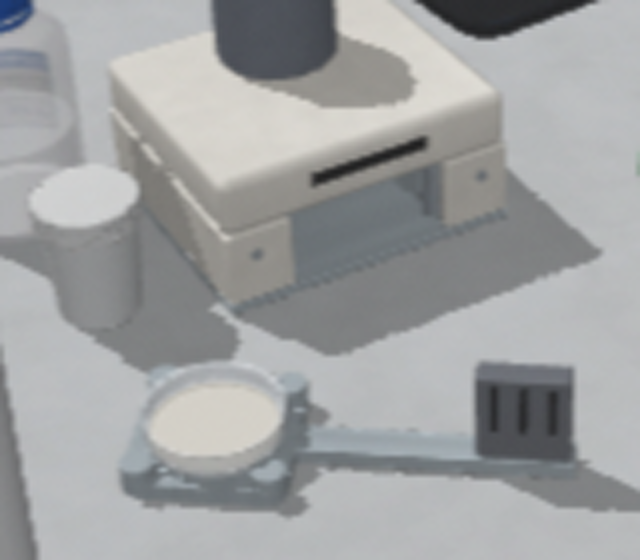

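Both crops confirm it: the dish sits between the four studs, and the tail leads to the grey slotted grip. The imager's front gap faces the carrier side, and the cup stands by the imager's left wall.

```bash
cat > m.py <<'E'
from h import *
def measure(qs):
    for n,q in qs:
        P=cloud(q["d"],q["K"],q["R"],q["t"]); X,Y,Z=P[...,0],P[...,1],P[...,2]
        near=(q["d"]>0)&(np.abs(X-0.53)<.22)&(np.abs(Y+.25)<.2)
        def comp(m,seed):
            k,l,s,c=cv2.connectedComponentsWithStats(m.astype(np.uint8),connectivity=8)
            i=min(range(1,k),key=lambda i:np.linalg.norm(np.array(P[l==i].mean(0)[:2])-seed)+(s[i,4]<15))
            return P[l==i]
        for nm,lo,hi,seed in(("roof",.067,.079,(.585,-.30)),("grip",.043,.056,(.406,-.22)),("dish",.018,.027,(.515,-.155)),("cup",.057,.069,(.623,-.2)),):
            p=comp(near&(Z>lo)&(Z<hi),seed)
            r=cv2.minAreaRect((p[:,:2]*1000).astype(np.float32)); (cc,rad)=cv2.minEnclosingCircle((p[:,:2]*1000).astype(np.float32))
            print(n,nm,len(p),np.round(r[0],1),np.round(r[1],1),round(r[2],1),"z",np.median(p[:,2]).round(4),"mean",(p.mean(0)*1000).round(1),"circ",np.round(cc,1),round(rad,1))
            if nm=="roof": print(np.round(cv2.boxPoints(r),1).tolist())
E
python3 - <<'E'
from m import *
measure([(n,np.load(f"pics/{n}1.npz")) for n in("top","scene")])
E
```

```text
top roof 3399 [ 601.7 -323.9] [149.7 132. ] 65.5 z 0.0728 mean [ 592.  -321.3   72.7] circ [ 601.5 -323.1] 96.5
[[510.6000061035156, -364.6000061035156], [630.5999755859375, -419.3999938964844], [692.7999877929688, -283.20001220703125], [572.7999877929688, -228.39999389648438]]
top grip 113 [ 407.7 -219.5] [39. 12.] 27.7 z 0.0502 mean [ 407.4 -219.5   50.1] circ [ 407.1 -218.3] 19.7
top dish 612 [ 521.4 -155.9] [61.2 59.9] 2.0 z 0.022 mean [ 521.3 -156.5   21.9] circ [ 521.4 -156.4] 31.1
top cup 415 [ 629.  -200.5] [49.6 47.6] 2.8 z 0.0635 mean [ 627.9 -200.9   63.5] circ [ 629.  -200.6] 25.3
scene roof 2438 [ 599.8 -324.9] [150.7 134.4] 65.7 z 0.0713 mean [ 589.6 -312.9   71.2] circ [ 600.6 -323.8] 97.3
[[507.6000061035156, -365.8999938964844], [630.0, -421.20001220703125], [692.0999755859375, -283.79998779296875], [569.5999755859375, -228.5]]
scene grip 172 [ 405.8 -218.9] [38.9 14.7] 32.2 z 0.0482 mean [ 405.  -217.8   47.8] circ [ 405.2 -218.1] 20.2
scene dish 728 [ 520.4 -156.8] [60.4 63. ] 39.2 z 0.0204 mean [ 519.2 -156.2   20.4] circ [ 519.9 -157.1] 32.2
scene cup 398 [ 625.8 -200.9] [47.7 48.5] 17.2 z 0.062 mean [ 624.6 -199.1   61.8] circ [ 626.2 -201. ] 26.0
```

```bash
python3 - <<'E'
from h import *
for n in("top","scene"):
    q=np.load(f"pics/{n}1.npz");P=cloud(q["d"],q["K"],q["R"],q["t"]).reshape(-1,3)[q["d"].ravel()>0]
    for z0,z1 in((.03,.15),(.15,.3),(.3,.6)):
        m=(P[:,2]>z0)&(P[:,2]<z1)&(P[:,1]>-.14)&(P[:,0]<.9)
        for y in np.arange(-.14,.6,.1):
            k=m&(P[:,1]>y)&(P[:,1]<y+.1)
            if k.sum()>10: print(n,z0,"y",y.round(2),"xmin",np.percentile(P[k,0],1).round(3),"zmax",P[k,2].max().round(3))
E
```

```text
top 0.03 y -0.14 xmin 0.515 zmax 0.15
top 0.03 y -0.04 xmin 0.483 zmax 0.15
top 0.15 y -0.14 xmin 0.515 zmax 0.3
top 0.15 y -0.04 xmin 0.483 zmax 0.3
top 0.3 y -0.14 xmin 0.529 zmax 0.449
top 0.3 y -0.04 xmin 0.491 zmax 0.494
top 0.3 y 0.06 xmin 0.541 zmax 0.322
top 0.3 y 0.16 xmin 0.592 zmax 0.322
scene 0.03 y -0.04 xmin 0.482 zmax 0.15
scene 0.03 y 0.06 xmin 0.525 zmax 0.15
scene 0.03 y 0.16 xmin 0.582 zmax 0.15
scene 0.15 y -0.04 xmin 0.032 zmax 0.3
scene 0.15 y 0.06 xmin 0.525 zmax 0.3
scene 0.15 y 0.16 xmin 0.581 zmax 0.247
scene 0.3 y -0.14 xmin 0.06 zmax 0.431
scene 0.3 y -0.04 xmin 0.029 zmax 0.437
scene 0.3 y 0.06 xmin 0.528 zmax 0.318
```

```bash
cat > g.py <<'E'
from h import *
from scipy.spatial.transform import Rotation as Ro
def go(*targets,pos=None,yang=None):
    """targets: (x,y,z,yang_deg of tool y). prints scaled numbers from present pose"""
    o=ctrl.get_obs(); q=o["eef_rot"]; r=Ro.from_quat([q[1],q[2],q[3],q[0]]).as_matrix()
    p=np.array(o["eef_pos"]) if pos is None else np.array(pos)
    a0=np.degrees(np.arctan2(r[1,1],r[0,1]))
    print("t",round(float(o["time_s"]),2),"pos",p.round(4),"yang",a0.round(2),"tilt",r[:,2].round(4),"F",np.round(o["wrist_force"],1),"T",np.round(o["torque"],2),"open",o["opening"].round(3),"q6",o["q"][5].round(2))
    if yang is not None: a0=yang
    c,s=np.cos(np.radians(a0)),np.sin(np.radians(a0)); r=np.array([[-s,c,0],[c,s,0],[0,0,-1]])
    for x in targets:
        d=(-(x[3]-a0)+180)%360-180
        print(np.round(np.r_[r.T@(np.array(x[:3])-p)/.4,d/180],4).tolist())
E
python3 - <<'E'
from g import *
go((.34,.10,.23,118.5),(.38,-.06,.18,118.5))
E
```

```text
Traceback (most recent call last):
  File "g.py", line 8, in go
    print("t",round(float(o["time_s"]),2),"pos",p.round(4),"yang",a0.round(2),"tilt",r[:,2].round(4),"F",np.round(o["wrist_force"],1),"T",np.round(o["torque"],2),"open",o["opening"].round(3),"q6",o["q"][5].round(2))
                                                                                                                                                                         ^^^^^^^^^^^^^^^^^^
AttributeError: 'float' object has no attribute 'round'
```

```bash
sed -i 's/o\["opening"\].round(3)/round(float(o["opening"]),3)/' g.py; python3 - <<'E'
from g import *
go((.34,.10,.23,118.5),(.36,.02,.2,118.5))
E
```

```text
t 0.1 pos [0.1712 0.5484 0.2305] yang 72.65 tilt [-8.0e-04 -1.4e-03 -1.0e+00] F [-0.1 -0.4  0.2] T [-0.01 -0.03 -0.  ] open 0.996 q6 -0.21
[-0.7371, -0.9442, 0.0012, -0.2547]
[-0.8445, -1.1202, 0.0762, -0.2547]
```

Request:
drive_tool(plan=[[[-0.737,-0.944,0,-0.255],[-0.737,-0.944,0,-0.255],[-0.737,-0.944,0,-0.255],[-0.737,-0.944,0,-0.255],[-0.737,-0.944,0,-0.255],[-0.737,-0.944,0,-0.255],[-0.737,-0.944,0,-0.255],[-0.737,-0.944,0,-0.255],[-0.737,-0.944,0,-0.255],[-0.737,-0.944,0,-0.255],[-0.737,-0.944,0,-0.255],[-0.737,-0.944,0,-0.255]]], jaw=0)

```text
time_s: 1.1
eef_pos: [0.3371, 0.1071, 0.2313]
eef_rot: [0.0, -0.247, 0.969, -0.0]
wrist_force: [1.5, 0.4, 0.8]
opening: 0.999
grasp_force: 0.0
```

```bash
python3 - <<'E'
from g import *
go((.407,-.219,.12,118.5))
E
```

```text
t 1.1 pos [0.3371 0.1071 0.2313] yang 118.58 tilt [ 7.e-04  1.e-04 -1.e+00] F [1.5 0.4 0.8] T [ 0.08 -0.06  0.07] open 0.999 q6 -2.1
[0.2364, -0.7996, 0.2783, 0.0004]
```

Request:
drive_tool(plan=[[[0.233,-0.781,0.275,0],[0.233,-0.781,0.275,0],[0.233,-0.781,0.275,0],[0.233,-0.781,0.275,0],[0.233,-0.781,0.275,0],[0.233,-0.781,0.275,0],[0.233,-0.781,0.275,0],[0.233,-0.781,0.275,0],[0.233,-0.781,0.275,0],[0.233,-0.781,0.275,0],[0.233,-0.781,0.275,0],[0.233,-0.781,0.275,0]]])

```text
time_s: 2.1
eef_pos: [0.4043, -0.2087, 0.1214]
eef_rot: [-0.0, -0.247, 0.969, 0.0]
wrist_force: [0.1, 0.2, -0.2]
opening: 1.002
grasp_force: 0.0
```

```bash
python3 - <<'E'
from g import *
im,d,K,R,t=shot("scene"); cv2.imwrite("pics/s2.png",cv2.resize(im[130:330,180:500],(640,400))[:,:,::-1])
go((.407,-.2192,.016,118.5))
E
```

```text
t 2.15 pos [ 0.4045 -0.2086  0.1216] yang 118.63 tilt [ 0.e+00  3.e-04 -1.e+00] F [ 0.8  0.1 -0.4] T [0.04 0.   0.01] open 0.998 q6 -2.81
[0.0071, -0.0263, 0.264, 0.0007]
```

View pics/s2.png

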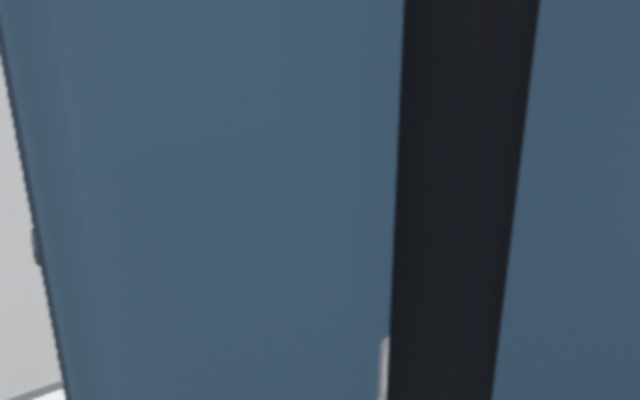

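The scene view is now blocked by the arm (only blue link in the crop), so I rely on the top camera and forces from here.

Request:
drive_tool(plan=[[[0.007,-0.026,0.06,0],[0.007,-0.026,0.13,0],[0.007,-0.026,0.2,0],[0.007,-0.026,0.24,0],[0.007,-0.026,0.264,0],[0.007,-0.026,0.264,0],[0.007,-0.026,0.264,0]]])

```text
time_s: 2.73
eef_pos: [0.4075, -0.22, 0.0164]
eef_rot: [0.0, -0.247, 0.969, -0.0]
wrist_force: [0.1, -1.4, 0.4]
opening: 0.999
grasp_force: 0.0
```

```bash
python3 - <<'E'
from g import *
im,d,K,R,t=shot("top"); cv2.imwrite("pics/t2.png",cv2.resize(im[110:290,190:390],(667,600))[:,:,::-1])
go((.407,-.2192,.016,118.5))
E
```

```text
t 2.78 pos [ 0.408  -0.2206  0.0169] yang 118.61 tilt [ 0.0014 -0.0013 -1.    ] F [-0.6 -0.3  0. ] T [-0.01  0.01  0.02] open 1.004 q6 -2.82
[0.0004, 0.0043, 0.0023, 0.0006]
```

View pics/t2.png

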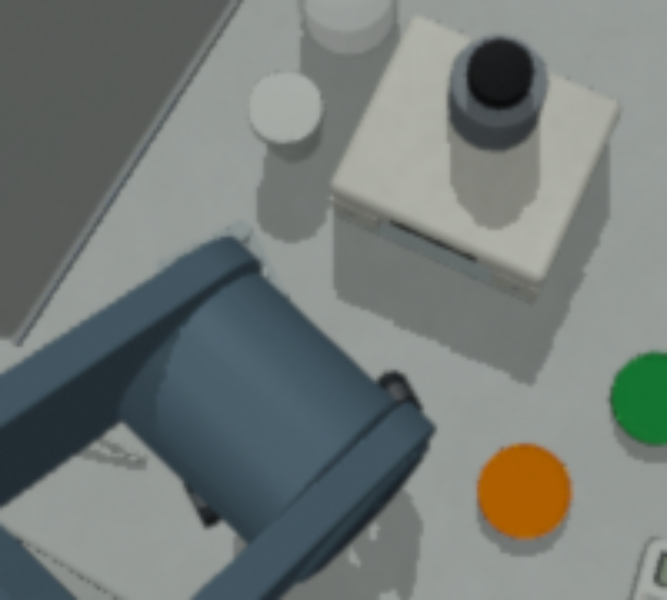

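The arm hides the grip in the top view, but the descent met no force. Closing on the grip.

Request:
drive_tool(plan=[[[0,0.004,0.002,0],[0,0.004,0.002,0],[0,0.004,0.002,0],[0,0.004,0.002,0],[0,0.004,0.002,0],[0,0.004,0.002,0],[0,0.004,0.002,0],[0,0.004,0.002,0],[0,0.004,0.002,0],[0,0.004,0.002,0],[0,0.004,0.002,0],[0,0.004,0.002,0]]], jaw=1)

```text
time_s: 3.78
eef_pos: [0.4065, -0.2194, 0.0152]
eef_rot: [0.0, -0.247, 0.969, -0.0]
wrist_force: [-0.3, 0.2, 5.1]
opening: 0.133
grasp_force: 59.0
```

```bash
python3 - <<'E'
from g import *
go((.407,-.2192,.016,118.5))
E
```

```text
t 3.78 pos [ 0.4065 -0.2194  0.0152] yang 118.55 tilt [ 4.e-04 -5.e-04 -1.e+00] F [-0.3  0.2  5.1] T [-0.01  0.1  -0.01] open 0.133 q6 -2.82
[-0.0013, -0.0001, -0.002, 0.0003]
```

Request:
drive_tool(plan=[[[0,0,-0.01,0],[0,0,-0.025,0],[0,0,-0.04,0],[0.015,0.008,-0.04,0],[0.035,0.018,-0.04,0],[0.055,0.029,-0.04,0],[0.07,0.037,-0.04,0],[0.077,0.04,-0.04,0],[0.077,0.04,-0.04,0.01],[0.077,0.04,-0.04,0.03],[0.077,0.04,-0.04,0.05],[0.077,0.04,-0.04,0.07]]])

```text
time_s: 4.78
eef_pos: [0.3712, -0.2198, 0.0308]
eef_rot: [-0.0, -0.137, 0.991, 0.0]
wrist_force: [0.1, 0.3, -1.8]
opening: 0.132
grasp_force: 58.4
```

```bash
python3 - <<'E'
from g import *
go((.3763,-.2217,.031,65.55))
E
```

```text
t 4.78 pos [ 0.3712 -0.2198  0.0308] yang 105.74 tilt [-1.e-04  2.e-04 -1.e+00] F [ 0.1  0.3 -1.8] T [-0.08  0.11  0.  ] open 0.132 q6 -2.66
[-0.011, -0.008, -0.0005, 0.2233]
```

Request:
drive_tool(plan=[[[-0.001,0,0,0.02],[-0.002,-0.001,0,0.045],[-0.003,-0.002,0,0.07],[-0.005,-0.003,0,0.095],[-0.006,-0.004,0,0.12],[-0.007,-0.005,0,0.145],[-0.009,-0.006,0,0.17],[-0.01,-0.007,0,0.195],[-0.011,-0.008,0,0.212],[-0.011,-0.008,0,0.224],[-0.011,-0.008,0,0.224],[-0.011,-0.008,0,0.224]]])

```text
time_s: 5.78
eef_pos: [0.3764, -0.2216, 0.0308]
eef_rot: [-0.0, 0.211, 0.978, 0.0]
wrist_force: [-0.4, 0.1, -2.5]
opening: 0.134
grasp_force: 58.4
```

```bash
python3 - <<'E'
from g import *
from m import measure
im,d,K,R,t=shot("top"); cv2.imwrite("pics/t3.png",cv2.resize(im[100:280,190:390],(667,600))[:,:,::-1])
P=cloud(d,K,R,t); m=(P[...,2]>.026)&(P[...,2]<.045)&(abs(P[...,0]-.49)<.06)&(abs(P[...,1]+.275)<.06)
p=P[m]; print(m.sum(),p.mean(0),cv2.minEnclosingCircle((p[:,:2]*1000).astype(np.float32)))
go((.3763,-.2217,.031,65.55))
E
```

```text
819 [ 0.49472676 -0.27545857  0.0355398 ] ((482.7341003417969, -289.7087097167969), 62.800071716308594)
t 5.83 pos [ 0.3765 -0.2216  0.0308] yang 65.69 tilt [-1.e-04  3.e-04 -1.e+00] F [-0.8 -0.2 -1.4] T [0.1  0.13 0.03] open 0.132 q6 -1.95
[0.0003, -0.0004, -0.0005, 0.0008]
```

View pics/t3.png

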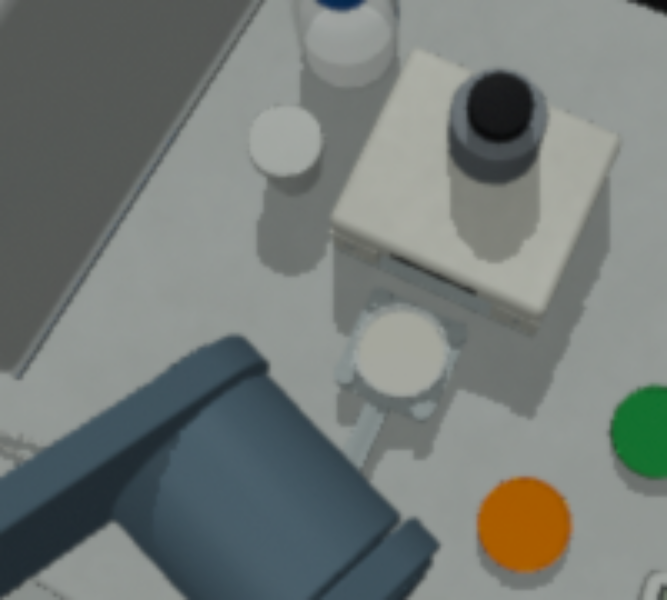

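The carrier stands in front of the gap, with the dish in place at crop (402,350). Next I check its lateral offset in the imager frame.

```bash
python3 - <<'E'
from g import *
im,d,K,R,t=shot("top"); P=cloud(d,K,R,t)
F=np.array([.541,-.2967]);u=np.array([.910,-.4147]);n=np.array([.4147,.910])
def comp(m,seed):
    k,l,s,c=cv2.connectedComponentsWithStats(m.astype(np.uint8)); v,uu=seed; return l==l[v,uu]
seed=(100+int(350*.3),190+int(402*.3))
m=comp((P[...,2]>.031)&(P[...,2]<.043),seed); p=P[m]; c,r=cv2.minEnclosingCircle((p[:,:2]*1000).astype(np.float32))
print("dish z",np.median(p[:,2]),c,r,"imager frame",u@(np.array(c)/1000-F),n@(np.array(c)/1000-F))
# tilt of dish top
A=np.c_[(p[:,:2]-F)@np.c_[u,n],np.ones(len(p))]; print("slope",np.linalg.lstsq(A,p[:,2],rcond=None)[0])
# plate + studs
m=comp((P[...,2]>.015)&(P[...,2]<.045)&(((P[...,:2]-F)@u)>-.095)&(((P[...,:2]-F)@u)<-.004)&(abs((P[...,:2]-F)@n)<.06),seed)
q=(P[m][:,:2]-F)@np.c_[u,n]; print(cv2.minAreaRect((q*1000).astype(np.float32)), q.min(0),q.max(0))
tl=(P[...,2]>.012)&(P[...,2]<.033)&(((P[...,:2]-F)@u)<-.1)&(((P[...,:2]-F)@u)>-.125)&(abs((P[...,:2]-F)@n)<.03)
q=(P[tl][:,:2]-F)@np.c_[u,n]; print("tail",tl.sum(),q[:,1].min(),q[:,1].max())
# roof front edge
rf=(P[...,2]>.067)&(P[...,2]<.079); q=(P[rf][:,:2]-F)@np.c_[u,n]; q=q[(abs(q[:,1])<.09)&(q[:,0]<.15)&(q[:,0]>-.02)]; print("roof",q.min(0),q.max(0))
g=np.array([.3765,-.2216])-F; print("tcp",g@u,g@n)
E
```

```text
dish z 0.037208063906283353 (500.54412841796875, -273.86260986328125) 35.68393325805664 imager frame -0.04628550882934569 0.004004975079345722
slope [-0.00666529 -0.00254839  0.03682383]
((-54.423240661621094, 0.4573211669921875), (81.05236053466797, 70.10176849365234), 0.1593371331691742) [-0.09493008 -0.03464528] [-0.01392123  0.0355029 ]
tail 86 -0.00774029431528518 0.008152380040957108
roof [ 0.00046213 -0.07443897] [0.13267841 0.07528965]
tcp -0.18083897000000007 0.00012285000000000768
```

Request:
drive_tool(plan=[[[0,0,0.008,0],[0,-0.001,0.015,0],[0,-0.001,0.02,0],[-0.01,-0.001,0.02,0],[-0.02,-0.001,0.02,0],[-0.03,-0.001,0.02,0],[-0.04,-0.001,0.02,0],[-0.05,-0.001,0.02,0],[-0.06,-0.001,0.02,0],[-0.067,-0.001,0.02,0],[-0.074,-0.001,0.02,0],[-0.074,-0.001,0.02,0]]])

```text
time_s: 6.88
eef_pos: [0.4041, -0.2346, 0.023]
eef_rot: [0.0, 0.211, 0.977, -0.0]
wrist_force: [0.1, -0.1, -1.1]
opening: 0.132
grasp_force: 58.4
```

```bash
cat >> g.py <<'E'
F0=np.array([.541,-.2967]);U=np.array([.910,-.4147]);N=np.array([.4147,.910])
def st():
    o=ctrl.get_obs(); p=np.array(o["eef_pos"]); f=np.array(o["wrist_force"]); g=p[:2]-F0; q=o["eef_rot"]
    r=Ro.from_quat([q[1],q[2],q[3],q[0]]).as_matrix()
    print("t",round(float(o["time_s"]),2),"tcp x' %.1f y' %.1f z %.1f"%(g@U*1e3,g@N*1e3,p[2]*1e3),"F in/left/up",np.round([f[:2]@U,f[:2]@N,f[2]],1),"T",np.round(o["torque"],2),"yang",np.degrees(np.arctan2(r[1,1],r[0,1])).round(2),"open",round(float(o["opening"]),3))
E
python3 -c "from g import *; st()"
```

```text
t 6.88 tcp x' -150.3 y' -0.3 z 23.0 F in/left/up [ 0.2 -0.1 -1.1] T [ 0.1   0.16 -0.  ] yang 65.64 open 0.132
```

Request:
drive_tool(plan=[[[-0.008,0,0,0],[-0.016,0,0,0],[-0.024,0,0,0],[-0.032,0,0,0],[-0.04,0,0,0],[-0.048,0,0,0],[-0.056,0,0,0],[-0.064,0,0,0],[-0.072,0,0,0],[-0.08,0,0,0],[-0.088,0,0,0],[-0.096,0,0,0]]])

```text
time_s: 7.88
eef_pos: [0.4388, -0.2502, 0.0229]
eef_rot: [0.0, 0.211, 0.977, -0.0]
wrist_force: [0.4, -1.0, -2.0]
opening: 0.132
grasp_force: 58.4
```

```bash
python3 -c "from g import *; st()"
```

```text
t 7.88 tcp x' -112.3 y' -0.1 z 22.9 F in/left/up [ 0.8 -0.7 -2. ] T [ 0.1   0.1  -0.01] yang 65.63 open 0.132
```

Request:
drive_tool(plan=[[[-0.004,0,0.002,0],[-0.009,0,0.004,0],[-0.014,0,0.006,0],[-0.019,0,0.006,0],[-0.024,0,0.006,0],[-0.029,0,0.006,0],[-0.034,0,0.006,0],[-0.039,0,0.006,0],[-0.044,0,0.006,0],[-0.044,0,0.006,0]]])

```text
time_s: 8.72
eef_pos: [0.455, -0.2576, 0.0206]
eef_rot: [0.0, 0.211, 0.977, -0.0]
wrist_force: [-0.0, 0.5, -1.2]
opening: 0.129
grasp_force: 58.4
```

```bash
python3 -c "from g import *; st()"
```

```text
t 8.72 tcp x' -94.5 y' -0.1 z 20.6 F in/left/up [-0.2  0.4 -1.2] T [0.09 0.12 0.07] yang 65.63 open 0.129
```

Request:
drive_tool(plan=[[[-0.005,0,0,0],[-0.01,0,0,0],[-0.015,0,0,0],[-0.015,0,0,0]]])

```text
time_s: 9.05
eef_pos: [0.4604, -0.2601, 0.0206]
eef_rot: [0.0, 0.211, 0.977, -0.0]
wrist_force: [-0.9, -0.2, -1.4]
opening: 0.131
grasp_force: 58.4
```

Request:
drive_tool(plan=[[[-0.005,0,0,0],[-0.01,0,0,0],[-0.01,0,0,0],[-0.01,0,0,0]]])

```text
time_s: 9.38
eef_pos: [0.4637, -0.2615, 0.0205]
eef_rot: [0.0, 0.211, 0.977, -0.0]
wrist_force: [0.3, 0.7, -1.1]
opening: 0.132
grasp_force: 58.4
```

Request:
drive_tool(plan=[[[-0.005,0,0,0],[-0.01,0,0,0],[-0.01,0,0,0],[-0.01,0,0,0]]])

```text
time_s: 9.72
eef_pos: [0.4671, -0.2629, 0.0204]
eef_rot: [-0.0, 0.211, 0.977, 0.0]
wrist_force: [-1.8, 0.9, -0.7]
opening: 0.131
grasp_force: 58.7
```

```bash
python3 -c "from g import *; st()"
```

```text
t 9.72 tcp x' -81.2 y' 0.1 z 20.4 F in/left/up [-2.   0.1 -0.7] T [0.19 0.26 0.01] yang 65.64 open 0.131
```

Request:
drive_tool(plan=[[[-0.005,0,0,0],[-0.01,0,0,0],[-0.01,0,0,0],[-0.01,0,0,0]]])

```text
time_s: 10.05
eef_pos: [0.4709, -0.2646, 0.0204]
eef_rot: [-0.0, 0.211, 0.977, 0.0]
wrist_force: [-3.2, 1.4, 0.2]
opening: 0.131
grasp_force: 58.7
```

Request:
drive_tool(plan=[[[-0.005,0,0,0],[-0.01,0,0,0],[-0.01,0,0,0],[-0.01,0,0,0]]])

```text
time_s: 10.38
eef_pos: [0.4744, -0.2662, 0.0203]
eef_rot: [-0.0, 0.211, 0.977, 0.0]
wrist_force: [-4.1, 2.7, 0.4]
opening: 0.128
grasp_force: 58.7
```

```bash
python3 -c "from g import *; st()"
```

```text
t 10.38 tcp x' -73.2 y' 0.1 z 20.3 F in/left/up [-4.9  0.8  0.4] T [0.34 0.52 0.03] yang 65.63 open 0.128
```

Request:
drive_tool(plan=[[[-0.005,0,0,0],[-0.01,0,0,0],[-0.01,0,0,0],[-0.01,0,0,0]]])

```text
time_s: 10.72
eef_pos: [0.4778, -0.2677, 0.0203]
eef_rot: [-0.001, 0.211, 0.977, 0.0]
wrist_force: [-4.2, 2.4, 0.2]
opening: 0.128
grasp_force: 58.9
```

Request:
drive_tool(plan=[[[-0.003,0,0,0],[-0.003,0,0,0],[-0.003,0,0,0]]])

```text
time_s: 10.97
eef_pos: [0.4785, -0.268, 0.0202]
eef_rot: [-0.001, 0.211, 0.977, 0.0]
wrist_force: [-7.3, 3.3, 3.0]
opening: 0.124
grasp_force: 59.0
```

```bash
python3 -c "from g import *; st()"
```

```text
t 10.97 tcp x' -68.8 y' 0.2 z 20.2 F in/left/up [-8. -0.  3.] T [ 0.48  0.82 -0.05] yang 65.64 open 0.124
```

Request:
drive_tool(plan=[[[0,0.004,0,0],[0,0.008,0,0],[0,0.012,0,0],[0,0.012,0,0]]])

```text
time_s: 11.3
eef_pos: [0.4807, -0.2647, 0.0204]
eef_rot: [-0.0, 0.212, 0.977, -0.0]
wrist_force: [-6.9, -1.5, 0.7]
opening: 0.13
grasp_force: 59.0
```

Request:
drive_tool(plan=[[[0,0.003,0,0],[0,0.006,0,0],[0,0.006,0,0]]])

```text
time_s: 11.55
eef_pos: [0.4816, -0.2627, 0.0205]
eef_rot: [-0.0, 0.212, 0.977, -0.0]
wrist_force: [-6.9, -1.6, 0.4]
opening: 0.133
grasp_force: 59.1
```

```bash
python3 -c "from g import *; st()"
```

```text
t 11.55 tcp x' -68.1 y' 6.4 z 20.5 F in/left/up [-5.6 -4.3  0.4] T [-0.26  1.05 -0.54] yang 65.56 open 0.133
```

Request:
drive_tool(plan=[[[0,0.004,0,0],[0,0.007,0,0],[0,0.007,0,0]]])

```text
time_s: 11.8
eef_pos: [0.4828, -0.2601, 0.0205]
eef_rot: [-0.0, 0.212, 0.977, -0.0]
wrist_force: [-5.4, -2.1, 1.1]
opening: 0.128
grasp_force: 59.0
```

```bash
python3 -c "from g import *; st()"
```

```text
t 11.8 tcp x' -68.1 y' 9.2 z 20.5 F in/left/up [-4.1 -4.1  1.1] T [-0.27  1.13 -0.53] yang 65.57 open 0.128
```

```bash
cat > tail.py <<'E'
from g import *
im,d,K,R,t=shot("top"); P=cloud(d,K,R,t); q=(P[...,:2]-F0)@np.c_[U,N]
for a in range(-48,2,6):
    m=(P[...,2]>.009)&(P[...,2]<.03)&(q[...,0]*1e3>a)&(q[...,0]*1e3<a+6)&(abs(q[...,1])<.06)
    y=q[m][:,1]*1e3
    if len(y): print(a,len(y),y.min().round(1),y.max().round(1),np.median(y).round(1))
cv2.imwrite("pics/tail.png",cv2.resize(im[130:230,250:360],(660,600),interpolation=cv2.INTER_CUBIC)[:,:,::-1])
st()
E
python3 tail.py
```

```text
0 4 -59.6 -56.7 -58.1
t 11.85 tcp x' -68.1 y' 9.2 z 20.4 F in/left/up [-5.5 -3.7 -0.5] T [-0.24  1.03 -0.54] yang 65.57 open 0.13
```

View pics/tail.png

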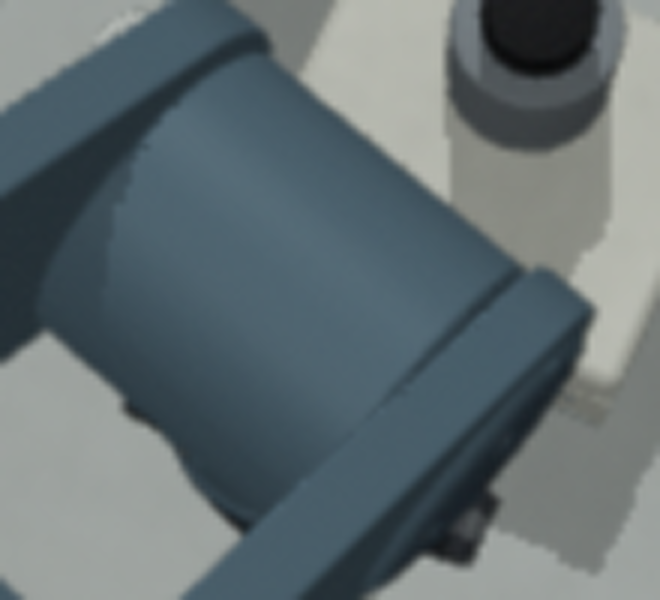

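The arm hides the tail here too. However, the opening hasn't changed (no yaw in the pads) and the side force is constant at about 4 N, well past 5 mm, so left looks free. I continue in steps.

Request:
drive_tool(plan=[[[0,0.004,0,0],[0,0.008,0,0],[0,0.012,0,0],[0,0.016,0,0],[0,0.016,0,0]]])

```text
time_s: 12.27
eef_pos: [0.4855, -0.2542, 0.0204]
eef_rot: [-0.0, 0.212, 0.977, -0.0]
wrist_force: [-6.9, -1.3, 0.5]
opening: 0.13
grasp_force: 59.0
```

```bash
python3 -c "from g import *; st()"
```

```text
t 12.27 tcp x' -68.1 y' 15.7 z 20.4 F in/left/up [-5.7 -4.   0.5] T [-0.24  1.09 -0.51] yang 65.56 open 0.13
```

Request:
drive_tool(plan=[[[0,0.004,0,0],[0,0.009,0,0],[0,0.014,0,0],[0,0.019,0,0],[0,0.023,0,0],[0,0.023,0,0]]])

```text
time_s: 12.77
eef_pos: [0.4893, -0.2457, 0.0204]
eef_rot: [-0.0, 0.212, 0.977, -0.0]
wrist_force: [-6.3, -1.3, 0.3]
opening: 0.134
grasp_force: 59.0
```

Request:
drive_tool(plan=[[[0,0.003,0,0],[0,0.005,0,0],[0,0.005,0,0]]])

```text
time_s: 13.02
eef_pos: [0.4901, -0.2441, 0.0204]
eef_rot: [-0.0, 0.212, 0.977, -0.0]
wrist_force: [-7.2, -1.0, 0.8]
opening: 0.129
grasp_force: 59.1
```

```bash
python3 -c "from g import *; st()"
```

```text
t 13.02 tcp x' -68.2 y' 26.8 z 20.4 F in/left/up [-6.1 -3.9  0.8] T [-0.27  1.08 -0.52] yang 65.56 open 0.129
```

Still the same friction level, so left is free. Now I feel for the wall.

Request:
drive_tool(plan=[[[0,0.0015,0,0],[0,0.003,0,0],[0,0.003,0,0]]])

```text
time_s: 13.27
eef_pos: [0.4906, -0.243, 0.0204]
eef_rot: [-0.0, 0.212, 0.977, -0.0]
wrist_force: [-8.0, -2.0, 0.5]
opening: 0.131
grasp_force: 59.1
```

```bash
python3 -c "from g import *; st()"
```

```text
t 13.27 tcp x' -68.2 y' 27.9 z 20.4 F in/left/up [-6.4 -5.1  0.5] T [-0.26  1.06 -0.55] yang 65.56 open 0.131
```

Request:
drive_tool(plan=[[[0,0.0015,0,0],[0,0.003,0,0],[0,0.003,0,0]]])

```text
time_s: 13.52
eef_pos: [0.4908, -0.2424, 0.0205]
eef_rot: [-0.001, 0.212, 0.977, -0.001]
wrist_force: [-7.4, -2.5, 0.8]
opening: 0.135
grasp_force: 59.3
```

```bash
python3 -c "from g import *; st()"
```

```text
t 13.52 tcp x' -68.2 y' 28.7 z 20.5 F in/left/up [-5.7 -5.3  0.8] T [-0.52  1.29 -0.63] yang 65.56 open 0.135
```

The wall is reached at y' ≈ 28.5. Now I ease forward with the ejector onto the catch.

Request:
drive_tool(plan=[[[0,-0.002,0,0],[0.002,-0.002,0,0],[0.005,-0.002,0,0],[0.008,-0.002,0,0],[0.011,-0.002,0,0],[0.011,-0.002,0,0]]])

```text
time_s: 14.02
eef_pos: [0.4869, -0.241, 0.0205]
eef_rot: [-0.0, 0.212, 0.977, -0.001]
wrist_force: [-5.2, -1.9, 0.2]
opening: 0.132
grasp_force: 58.8
```

```bash
python3 -c "from g import *; st()"
```

```text
t 14.02 tcp x' -72.3 y' 28.3 z 20.5 F in/left/up [-3.9 -3.9  0.2] T [-0.29  0.94 -0.43] yang 65.57 open 0.132
```

Request:
drive_tool(plan=[[[0.0015,0,0,0],[0.003,0,0,0],[0.003,0,0,0]]])

```text
time_s: 14.27
eef_pos: [0.486, -0.2406, 0.0206]
eef_rot: [0.0, 0.212, 0.977, -0.001]
wrist_force: [-4.8, -2.5, -0.0]
opening: 0.131
grasp_force: 58.8
```

```bash
python3 -c "from g import *; st()"
```

```text
t 14.27 tcp x' -73.3 y' 28.3 z 20.6 F in/left/up [-3.4 -4.3 -0. ] T [-0.38  0.94 -0.51] yang 65.57 open 0.131
```

Request:
drive_tool(plan=[[[0.0015,0,0,0],[0.003,0,0,0],[0.003,0,0,0]]])

```text
time_s: 14.52
eef_pos: [0.4851, -0.24, 0.0206]
eef_rot: [0.0, 0.211, 0.977, -0.001]
wrist_force: [-4.3, -3.9, 0.0]
opening: 0.134
grasp_force: 58.8
```

Request:
drive_tool(plan=[[[0.0015,0,0,0],[0.003,0,0,0],[0.003,0,0,0]]])

```text
time_s: 14.77
eef_pos: [0.4846, -0.2398, 0.0207]
eef_rot: [0.001, 0.211, 0.977, -0.001]
wrist_force: [-2.2, -5.4, -3.7]
opening: 0.135
grasp_force: 58.6
```

```bash
python3 -c "from g import *; st()"
```

```text
t 14.77 tcp x' -74.9 y' 28.4 z 20.7 F in/left/up [ 0.2 -5.8 -3.7] T [-0.86  0.62 -0.55] yang 65.59 open 0.135
```

Request:
drive_tool(plan=[[[0.0015,0,0,0],[0.003,0,0,0],[0.003,0,0,0]]])

```text
time_s: 15.02
eef_pos: [0.4847, -0.2397, 0.0209]
eef_rot: [0.002, 0.211, 0.977, -0.001]
wrist_force: [4.4, -6.4, -8.2]
opening: 0.129
grasp_force: 58.5
```

```bash
python3 -c "from g import *; st()"
```

```text
t 15.02 tcp x' -74.9 y' 28.5 z 20.9 F in/left/up [ 6.6 -4.  -8.2] T [-1.    0.11 -0.58] yang 65.58 open 0.129
```

The pull is resisted with +6.6 N and no travel, so it is on the catch. I neutralise the force and then release.

Request:
drive_tool(plan=[[[-0.002,-0.001,0,0],[-0.004,-0.003,0,0],[-0.004,-0.003,0,0]]])

```text
time_s: 15.27
eef_pos: [0.4844, -0.2403, 0.0207]
eef_rot: [0.0, 0.211, 0.977, -0.0]
wrist_force: [-1.0, -3.9, -3.7]
opening: 0.132
grasp_force: 59.2
```

```bash
python3 -c "from g import *; st()"
```

```text
t 15.27 tcp x' -74.9 y' 27.9 z 20.7 F in/left/up [ 0.7 -4.  -3.7] T [-0.5   0.28 -0.42] yang 65.63 open 0.132
```

Request:
drive_tool(plan=[[[0,-0.002,0.001,0],[0,-0.003,0.001,0],[0,-0.003,0.001,0]]])

```text
time_s: 15.52
eef_pos: [0.4842, -0.2408, 0.0204]
eef_rot: [0.001, 0.211, 0.977, 0.0]
wrist_force: [3.8, 0.1, -1.9]
opening: 0.128
grasp_force: 59.3
```

Request:
drive_tool(plan=[[[0,0,0,0],[0,0,0,0],[0,0,0,0],[0,0,0,0],[0,0,0,0],[0,0,0,0],[0,0,0,0],[0,0,0,0],[0,0,0,0],[0,0,0,0]]], jaw=0)

```text
time_s: 16.35
eef_pos: [0.4834, -0.241, 0.0201]
eef_rot: [-0.0, 0.211, 0.977, 0.0]
wrist_force: [0.4, -0.0, -0.0]
opening: 1.004
grasp_force: 0.0
```

```bash
python3 -c "from g import *; st()"
```

```text
t 16.35 tcp x' -75.5 y' 26.8 z 20.1 F in/left/up [ 0.4  0.1 -0. ] T [-0.04 -0.02 -0.  ] yang 65.63 open 1.004
```

Released. Retract straight up, then back toward the robot.

Request:
drive_tool(plan=[[[0,0,-0.03,0],[0,0,-0.08,0],[0,0,-0.15,0],[0,0,-0.24,0],[0,0,-0.32,0],[0.08,0,-0.4,0],[0.16,0,-0.45,0],[0.24,0,-0.45,0],[0.32,0,-0.45,0],[0.32,0,-0.45,0],[0.32,0,-0.45,0]]])

```text
time_s: 17.27
eef_pos: [0.3661, -0.1877, 0.2011]
eef_rot: [0.001, 0.211, 0.977, -0.001]
wrist_force: [0.6, -0.9, 0.9]
opening: 0.998
grasp_force: 0.0
```

```bash
python3 - <<'E'
from g import *
im,d,K,R,t=shot("top"); P=cloud(d,K,R,t); q=(P[...,:2]-F0)@np.c_[U,N]
m=(P[...,2]>.045)&(P[...,2]<.062)&(q[...,0]<-.03)&(q[...,0]>-.13)&(abs(q[...,1])<.07)
p=(q[m]*1e3).astype(np.float32); print("grip",len(p),cv2.minAreaRect(p) if len(p) else 0)
cv2.imwrite("pics/e.png",cv2.resize(im[90:270,200:400],(660,594),interpolation=cv2.INTER_CUBIC)[:,:,::-1]); st()
E
```

```text
grip 115 ((-73.74884796142578, 27.240842819213867), (11.909814834594727, 39.67801284790039), 89.08956146240234)
t 17.32 tcp x' -203.2 y' 26.4 z 201.3 F in/left/up [0.2 0.1 0.4] T [ 0.02 -0.02  0.  ] yang 65.61 open 0.998
```

View pics/e.png

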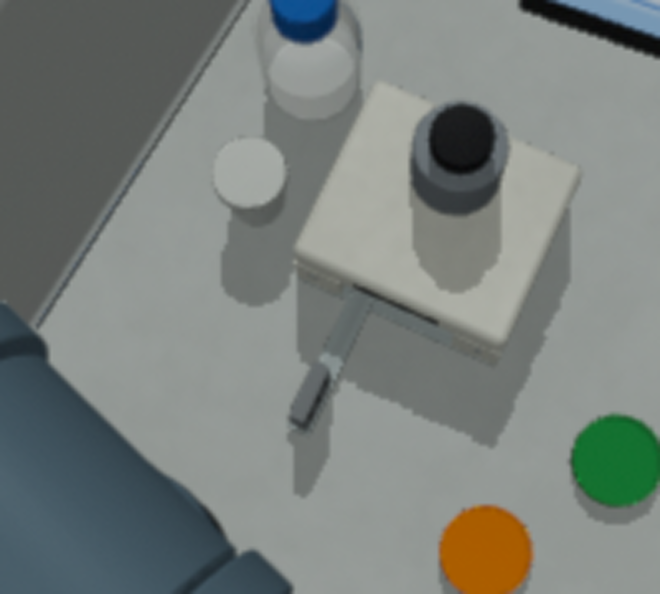

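The carrier is square in the left side of the gap, with its tail and grip at crop (310,395) and y' = 27 mm, held on the catch. The cup is unmoved at crop (249,175).

```bash
python3 -c "from bench import ctrl; print(ctrl.hand_in())"
```

```text
the job is handed in; nothing more can be done
None
```

The job is handed in: the loaded carrier is pushed in, moved left (the free side) and stayed on the hidden catch after release, the cup is where it stood, and the arm is clear; the dish is out of sight under the roof, so I could not check it after insertion.

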